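Lock the focus of the large barrel

ROBOT

A 6-joint arm with a two-finger parallel gripper is mounted at the origin on a cart in front of the work surface, level with it; the furniture and walls round the work are solid. World frame = base frame: x ahead of the robot, y to its left, z up, the work surface at z = 0. Lengths are in m, angles in rad, forces in N, time in s.
With the tool pointing down it reaches from about 0.25 to 0.775 m from the base axis. Payload 4 kg.
Tool frame: the origin (TCP) lies between the finger pads; the fingertips stand 25 mm ahead of it and the grasp point (between the pads) lies 6 mm ahead of it (robot.tip_reach is the z of the fingertips in the tool frame, in m); z points along the fingers, y is the line along which they close (so a half turn about z gives the same grasp; the last joint's range is limited). The gripper opens to 94 mm and grips with 3 to 60 N. Pads are 16 mm wide; open, the fingers measure 119 mm over their backs; the gripper's body (75 mm by 177 mm) begins 78 mm behind the grasp point.
Start: joints at [-1.249, 0.087, 1.371, -0, 1.684, -0.103], TCP at [0.227, -0.501, 0.231] pointing down, gripper open.
Joint ranges: [-3.1, 3.1], [-0.76, 2.03], [0.27, 2.55], [-1.08, 4.22], [0.17, 2.65], [-2.57, 2.57]. Speed limits (rad/s): [2.79, 2.79, 3.14, 3.14, 3.14, 3.14].

INTERFACE

Orientations are given as [roll, pitch, yaw] about the fixed x, y, z axes, in that order (R = Rz(yaw) Ry(pitch) Rx(roll)).
In Python, from bench import robot gives the robot as it stands. The module is installed in compiled form; this text tells all that it offers.
- The arm moves only by the shell command python3 -m handwheel 'ROWS'. ROWS is JSON, a list of rows, each a list of 3 entries, a list of its own where there are three numbers: the turn, a rotation vector about the world's x, y, z in units of 90 degrees (1.0 is 90 degrees), then the shift along the world's x, y, z in units of 0.05 m (1.0 is 0.05 m), then the closure, from 0 (fully open) to 1 (shut). A call has 1 to 5 rows; each row shifts and turns the commanded pose from where the row before left it; what a row does not reach is not made up. A row lasts 1/10 s, in which the tool goes at most 50 mm and 8.59 degrees, less where a joint would pass 70% of its speed; a pose out of reach is approached as far as the arm can. A call with a number of a shift or a turn outside -1 to 1 is refused whole. A call with a gripper value outside its range is refused whole. The fingers move at their own pace and stop on an object; the grip force is fixed at half the most. Time passes only in rows, so rows that do not move let the fingers close. It gives the time, the measured TCP pose, the force, the opening and the grip force at its end, in the units of the state.
- robot.get_obs(): the state, without advancing time (a new reading comes with each control period).
- robot.snapshot(name): name is "side" or "top" or "wrist"; returns (picture, depth): 384x512x3 uint8, red, green, blue; 384x512 float32, m along the optical axis (not along the pixel's ray), 0 where there is no reading.
- robot.calibration(name): a dict with "mtx" (3x3 intrinsics, pixels), "extrinsics" (4x4, takes a point from camera to world coordinates); the wrist camera has in their place "hand_eye" (4x4, takes a point from camera to tool coordinates, whose origin is the TCP and whose axes are the flange's). Camera axes: x right, y down, z forward; pixel columns grow to the right and rows downward; lengths in m; the calibration is good to about 2 mm. A picture is of the moment at which its call begins: read the wrist's pose just before it. calibration takes no time and is no camera call.
- robot.close_job(): hands the job in; it is judged then, once.
Trained networks look in the newest picture that a camera, given by its name, has taken for a name from the list of things; names that differ only in an ending like _2 or _b are one class to them, and where a whole thing is asked for, a point or a joint stands for the part that bears it (a point fixed in the world has none). Each returns a list of dicts, best first, with "p" (0 to 1); they miss things now and then, are a little off and sometimes report something else, mostly with a low value. They report only what shows in the picture. A call takes as long as a camera call.
- robot.boxes_of(query, camera): "bbox" ([left, top, right, bottom] in pixels, round what is visible of it).
The state is a dict: "time": time; "joint_positions": joint angles; "qvel": joint speeds; "joint_torque": joint torques, N m; "tool_pos": TCP position; "ee_rot": TCP orientation; "wrist_force": force on the tool from outside, world axes, zero at the start; "wrist_torque": the same for the moment, N m; "width": finger opening in m; "finger_force": force on a finger pad.
Only numpy, scipy, OpenCV 4.12 (cv2) and the standard library are available. Lean on these libraries where they do the work, as an engineer would, in place of code of your own. Each camera call takes 0.05 s, during which the arm holds its last target. There are 200 camera calls.

TASK

Two focusing mounts stand on the desk; the focus of the larger one (with the thick barrel and the wide lock ring) has just been set. Push its index plunger fully down so that it holds the barrel still, then turn its knurled lock ring clockwise (seen from above) until it is fully tight at its stop, without letting the barrel turn. Leave the plunger down, the ring tight, and the smaller mount as it is.

Things in the scene. Friction and masses are not known exactly. Their poses are not given: they have to be found in the camera images.
- mount: The larger focusing mount, fixed to the desk: grey metal base 162 x 90 x 12 mm, on it an upright dark barrel 30 mm thick (32 at its rim), top 98 mm over the desk, in a lock ring. Origin: on the barrel axis at desk height; z up; the plunger is 85 mm along -x, about towards the robot.
- small_mount: The smaller mount, same base and build, but a 32 mm ring and a barrel 18 mm thick, 90 mm high. Same frame. Leave it as it is.
- ring_centre (a point): Centre of the larger mount's knurled lock ring, on the barrel axis. Solid dark steel collar, 48 mm across, 20 mm high (56 to 76 mm over the desk). Below it a 40 mm neck leaves room for finger tips down to 38 mm over the desk; the barrel above stands between the fingers. A white dot on its top face points to the plunger when it is tight.
- ring (a joint): Angle of the larger lock ring relative to its barrel, rad, growing clockwise seen from above. Starts slack at 0 to 0.25; 1.2 is tight at a hard stop. About 0.2 N m of friction; stays where it is left. Unless the plunger is down it drags the barrel round with it (the barrel turns at 0.05 N m).
- plunger_top (a point): Centre of the top face of the larger mount's index plunger: a black round button 24 mm wide and 12 mm high, its top 70 mm over the desk when up, 56 mm when down. Below it a steel pin enters the fork of the barrel's index arm.
- plunger (a joint): Travel of the larger mount's plunger, m: 0 up, 0.014 fully down on its stop. It is pushed straight down with about 3 N and stays where it is left; it has no spring.
- barrel (a joint): Angle of the larger mount's barrel in its housing, rad, clockwise from above positive; within 0.02 of 0 at the start, free between -0.6 and 0.6 unless the plunger is down (then the pin leaves about 0.025 of play).
- small_ring (a joint): Angle of the smaller mount's lock ring, rad, as for the larger; starts between 0 and 0.25. Not to be turned.
- small_plunger (a joint): Travel of the smaller mount's plunger, m; starts at 0. Not to be pressed.

How it is judged:
On the way, in this order (a step that is already met when the one before it is completed fails the run):
1. the larger mount's plunger is down while its ring is still slack (value of joint plunger above 0.011 m and value of joint ring below 0.5 rad), for 0.2 s.
2. the larger mount's lock ring is tight with the plunger down (value of joint plunger above 0.011 m and value of joint ring above 1.02 rad), for 0.2 s.
At the end, for the whole second after the job is handed in: The larger mount's plunger is down (more than 11 of 14 mm), its lock ring is within 0.18 rad (10 degrees) of its tight stop at 1.2 rad and at rest, and its barrel is within 0.2 rad (11 degrees) of its zero (all of step 2 and value of joint barrel between -0.2 and 0.2 rad and velocity of joint ring between -0.05 and 0.05 rad/s); the robot touches nothing.
It fails at once if the larger barrel turns by more than 0.2 rad (value of joint barrel above 0.2 rad or value of joint barrel below -0.2 rad).
It fails at once if the smaller mount's ring is turned (past 0.42 rad) or its plunger pressed (over 6 mm) (value of joint small_ring above 0.42 rad or value of joint small_plunger above 0.006 m).
It also fails if it takes over 38 s, if anything falls off the work surface, if the arm or the gripper's body presses on something with over 40 N, if the wrist force passes 120 N, or if a joint passes its speed limit or range.

## Working session

There is one attempt and no reset: what is moved stays moved. The work goes in short steps, Python scripts to look and compute and a shell command to move; the robot and the scene stay as the last step left them, time stands still between calls to the robot, and variables do not carry over. Pictures are saved under pics/ and viewed, at most 10 in all, crops included, and the job is handed in when it is done.

```bash
mkdir -p pics; cat > h.py <<'E'
import numpy as np, cv2
from bench import robot
from scipy.spatial.transform import Rotation as R
def cam(n):
    c=robot.calibration(n); o=robot.get_obs()
    if 'extrinsics' in c: return np.array(c['mtx']),np.array(c['extrinsics'])
    T=np.eye(4); T[:3,:3]=R.from_euler('xyz',o['ee_rot']).as_matrix(); T[:3,3]=o['tool_pos']
    return np.array(c['mtx']),T@np.array(c['hand_eye'])
def pts(n,depth):
    K,E=cam(n); v,u=np.mgrid[:384,:512]
    p=np.stack([(u-K[0,2])/K[0,0]*depth,(v-K[1,2])/K[1,1]*depth,depth],-1)
    return p@E[:3,:3].T+E[:3,3]
E
python3 - <<'E'
from h import *
np.set_printoptions(precision=4,suppress=True)
print(robot.get_obs())
ims=[]
for n in ['top','side']:
    im,d=robot.snapshot(n); np.savez(''+n+'.npz',im=im,d=d); ims.append(im)
    P=pts(n,d)
    for q in ['mount','small_mount','ring_centre','plunger_top','ring']:
        for b in robot.boxes_of(q,n)[:3]:
            l,t,r,bo=b['bbox']; u,v=int((l+r)/2),int((t+bo)/2)
            print(n,q,round(b['p'],2),np.round(b['bbox']),P[v,u])
cv2.imwrite('pics/a.png',cv2.cvtColor(np.vstack([i for i in ims])[:, :],cv2.COLOR_RGB2BGR)[:,:] if 0 else cv2.resize(cv2.cvtColor(np.hstack(ims),cv2.COLOR_RGB2BGR),(800,300)))
cv2.imwrite('pics/top.png',cv2.cvtColor(ims[0],cv2.COLOR_RGB2BGR))
E
```

```text
{'time': 0.0, 'joint_positions': array([-1.2491,  0.0879,  1.3722, -0.    ,  1.6836, -0.1031]), 'qvel': array([-0.0009, -0.0001, -0.0001,  0.0022, -0.0008, -0.001 ]), 'joint_torque': array([ -0.001 , -34.0189, -30.2426,   0.0714,   0.033 ,  -0.0002]), 'tool_pos': array([ 0.2265, -0.5006,  0.2293]), 'ee_rot': array([-3.1394, -0.0002,  0.4248]), 'wrist_force': array([-1.0566,  0.6319,  0.1052]), 'wrist_torque': array([0.0113, 0.0104, 0.0133]), 'finger_force': 0.0, 'width': 0.09361654159474456}
top mount 0.9 [146. 139. 202. 211.] [0.5741 0.1724 0.0357]
top small_mount 0.58 [299. 160. 347. 231.] [ 0.5315 -0.2017  0.0238]
top ring_centre 0.7 [162. 152. 185. 175.] [0.5948 0.1645 0.0939]
top plunger_top 0.48 [159. 188. 165. 200.] [0.5237 0.1955 0.0707]
top ring 0.68 [165. 150. 185. 171.] [0.6021 0.1625 0.0934]
side mount 0.92 [164. 213. 257. 296.] [0.5823 0.1484 0.0138]
side small_mount 0.9 [246. 167. 303. 205.] [ 0.544  -0.209   0.0315]
side ring_centre 0.64 [183. 225. 206. 245.] [0.5935 0.1875 0.0759]
side plunger_top 0.69 [219. 240. 234. 260.] [0.5237 0.2096 0.0676]
```

View pics/a.png

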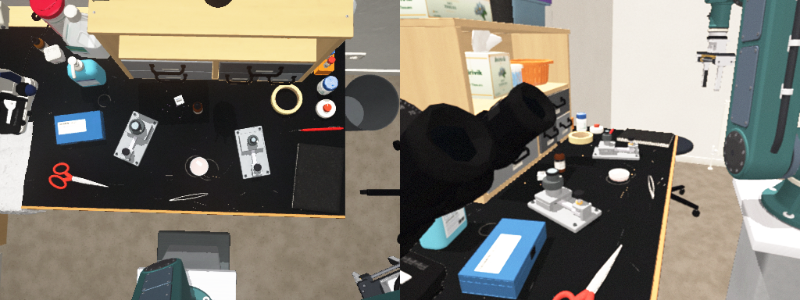

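The left half (top view) shows the large mount at about px (135,135) and the small one at (253,152). The right half (side view) shows the mount in front of a shelf, with dark eyepieces close to the camera. I'll check for tall obstacles before moving.

```bash
python3 - <<'E'
from h import *
g=np.full((16,26),-1.)
for n in ['top','side']:
    d=np.load(n+'.npz')['d']; P=pts(n,d)[d>0]
    m=(P[:,0]>.1)&(P[:,0]<.9)&(abs(P[:,1])<.65)
    for x,y,z in P[m]: 
        i,j=int((x-.1)/.05),int((.65-y)/.05); g[i,j]=max(g[i,j],z)
print('y',[round(.625-.05*j,2) for j in range(26)])
for i in range(15,-1,-1): print(round(.125+.05*i,3),' '.join('%3d'%(100*v) for v in g[i]))
E
```

```text
y [0.62, 0.57, 0.53, 0.47, 0.42, 0.38, 0.32, 0.27, 0.22, 0.17, 0.12, 0.07, 0.02, -0.03, -0.08, -0.12, -0.18, -0.23, -0.28, -0.33, -0.38, -0.43, -0.48, -0.53, -0.58, -0.62]
0.875   0   0   9  10  19  20  28  28  45 -100  22  40  48  48  40  49  50  50  47  50  39 -100   0   0 -100 -100
0.825   0   1   1   5   5  18  20  19  45  46  46  47  47  48  48  42  50  50  51  51  42  11   0   0 -100 -100
0.775   0  15  15   1   0  13  20  13  42  42  42  42  42  42  42  42  42  42  42  42  42   8   7   0 -100 -100
0.725 -100 -100  20  12   0  12  20  12   0   0  17  16  17   0   0   8  17  16  17   7   2   8   8   0 -100 -100
0.675 -100  13  19  14   0   1   4   4   0   1   0   1   2  10   0   0   0   0   3   2   2   4   2   0 -100 -100
0.625 -100  13  14  13   4   4   4   4   4  10   8   0   0   0   0   1   1   3   1   0   1   1   1   0 -100 -100
0.575   1  13  13   0   4   4   4   4   4  10   9   0   0   0   0   1   9   9   0   1   1   1   1   0 -100 -100
0.525   1  34  34   0   4   4   0   1   7   7   1   0   0   2   1   0   4   4   1   1   1   1   1   0 -100 -100
0.475  29  27  34   0   1 
[... 176 characters left out ...]
  1   1   0 -100 -100
0.375   1   1   1   0   1   0   0   0   0   0   0   1   1   1   0   0   0   0   0   1   1   1   1   0 -100 -100
0.325   1   1   1   0   0   0   0   0   0   0   0   0   0   0   0   0   0   0   0   0   0   1   1   0 -74 -74
0.275  -9  -9 -100 -100 -100 -100 -100 -100 -100 -100 -100 -100 -100 -100 -100 -100 -100 -100 -100 -74  54  54  52  52  34 -74
0.225 -73 -73 -73 -73 -73 -73 -73 -73 -73 -73 -74  46  50  50 -73 -73 -73 -73 -73  50  54  39  51  37  32 -73
0.175 -73 -73 -73 -73 -73 -73 -73 -73 -73   0  40  45  16  41   0   0  -1 -73 -73  50 -73  34  51  51 -73 -73
0.125 -73 -73 -73 -73 -73 -73 -73 -73 -73   0  44  45   1  27   0   0   0 -72 -73 -73 -73 -73 -73 -73 -73 -73
```

```bash
python3 -m handwheel '[[[0,0,0],[0.4,0.9,0.3],0],[[0,0,0],[0.4,0.9,0.3],0],[[0,0,0],[0.4,0.9,0.3],0],[[0,0,0],[0.4,0.9,0.1],0],[[0,0,0],[0.4,0.9,0],0]]'
```

```text
time: 1.1
tool_pos: [0.3256, -0.2787, 0.2808]
ee_rot: [3.138, -0.001, 0.424]
wrist_force: [0.3, -0.4, -0.5]
width: 0.0937
finger_force: 0.0
```

```bash
python3 -m handwheel '[[[0,0,0],[0.3,1,0],0],[[0,0,0],[0.3,1,0],0],[[0,0,0],[0.3,1,0],0],[[0,0,0],[0.3,1,0],0],[[0,0,0],[0.3,1,0],0]]'; python3 -m handwheel '[[[0,0,0],[0.5,1,0],0],[[0,0,0],[0.5,1,0],0],[[0,0,0],[0.3,1,0],0],[[0,0,0],[0,0,0],0],[[0,0,0],[0,0,0],0]]'
python3 - <<'E'
from h import *
np.set_printoptions(precision=4,suppress=True)
print(robot.calibration('wrist'), robot.get_obs()['joint_positions'])
im,d=robot.snapshot('wrist'); P=pts('wrist',d)
np.savez('w1.npz',im=im,d=d,P=P)
for q in ['mount','ring_centre','plunger_top']:
    for b in robot.boxes_of(q,'wrist')[:2]:
        l,t,r,bo=b['bbox']; u,v=int((l+r)/2),int((t+bo)/2)
        print(q,round(b['p'],2),np.round(b['bbox']),P[v,u])
cv2.imwrite('pics/w1.png',cv2.cvtColor(im,cv2.COLOR_RGB2BGR))
E
```

```text
time: 1.6
tool_pos: [0.3969, -0.0386, 0.2797]
ee_rot: [3.14, -0.001, 0.425]
wrist_force: [0.8, -0.5, 0.3]
width: 0.0942
finger_force: 0.0
time: 2.1
tool_pos: [0.4557, 0.0977, 0.2789]
ee_rot: [3.141, 0.001, 0.428]
wrist_force: [0.7, -0.4, -0.9]
width: 0.0941
finger_force: 0.0
{'mtx': array([[307.0239,   0.    , 258.638 ],
       [  0.    , 307.0239, 190.6159],
       [  0.    ,   0.    ,   1.    ]]), 'hand_eye': array([[-0.0014, -0.9594, -0.2819,  0.0815],
       [ 1.    , -0.0012, -0.0009, -0.0001],
       [ 0.0005, -0.2819,  0.9594, -0.1542],
       [ 0.    ,  0.    ,  0.    ,  1.    ]])} [ 0.0899 -0.1045  1.4659 -0.0007  1.7812  1.2328]
ring_centre 0.87 [234.   2. 282.  49.] [0.5945 0.1603 0.0968]
ring_centre 0.35 [209.   0. 283.  82.] [0.5792 0.1673 0.0772]
plunger_top 0.74 [191.  68. 214.  91.] [0.5246 0.1969 0.0721]
```

View pics/w1.png

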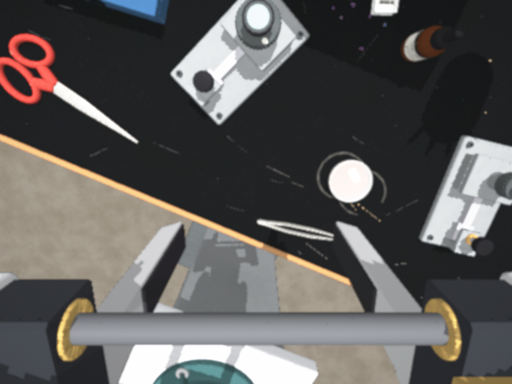

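The wrist view shows the large mount at the top: barrel at about (258,22), plunger at (204,80). The small mount is at the right edge. I'll move over the large mount and measure again.

```bash
python3 -m handwheel '[[[0,0,0],[0.7,0.5,0],0],[[0,0,0],[0.7,0.5,0],0],[[0,0,0],[0.6,0.4,0],0],[[0,0,0],[0,0,0],0],[[0,0,0],[0,0,0],0]]'
cat > m.py <<'E'
from h import *
import sys
np.set_printoptions(precision=4,suppress=True)
def fit(P,c,lo,hi,rad):
    m=(P[...,2]>lo)&(P[...,2]<hi)&(np.hypot(P[...,0]-c[0],P[...,1]-c[1])<rad)
    v,u=np.nonzero(m); 
    if len(u)<5: return None
    (cx,cy),r=cv2.minEnclosingCircle(P[m][:,:2].astype(np.float32))
    return len(u),P[m].mean(0),(cx,cy,r),np.array([u.mean(),v.mean()])
im,d=robot.snapshot('wrist'); P=pts('wrist',d); n=sys.argv[1]
np.savez(n+'.npz',im=im,d=d,P=P,E=cam('wrist')[1])
for q in ['ring_centre','plunger_top']:
    for b in robot.boxes_of(q,'wrist')[:2]: print(q,round(b['p'],2),np.round(b['bbox']))
print(robot.get_obs()['tool_pos'])
print('barrel',fit(P,(.595,.162),.088,.105,.03))
print('ring',fit(P,(.595,.162),.070,.082,.035))
print('plunger',fit(P,(.5246,.197),.062,.08,.025))
cv2.imwrite('pics/%s.png'%n,cv2.cvtColor(im,cv2.COLOR_RGB2BGR))
E
python3 m.py w2; python3 - <<'E'
from m import fit
E
python3 -c "
from h import *
W=np.load('w1.npz');
" ; true
```

```text
time: 2.8
tool_pos: [0.556, 0.1654, 0.2785]
ee_rot: [3.142, 0.002, 0.423]
wrist_force: [-1.2, -0.8, 1.4]
width: 0.0938
finger_force: 0.0
ring_centre 0.86 [256. 115. 295. 155.]
plunger_top 0.78 [214. 172. 231. 193.]
[0.5553 0.1655 0.2802]
barrel (680, array([0.6014, 0.1656, 0.097 ]), (0.6011058688163757, 0.16537843644618988, 0.016083933413028717), array([275.8897, 138.1456]))
ring (708, array([0.6033, 0.1679, 0.0765]), (0.6010614633560181, 0.16539911925792694, 0.024889400228857994), array([273.8291, 133.5946]))
plunger (293, array([0.5238, 0.1978, 0.0703]), (0.5229339599609375, 0.19781900942325592, 0.011681522242724895), array([223.9932, 183.0307]))Traceback (most recent call last):
  File "<stdin>", line 1, in <module>
  File "m.py", line 10, in <module>
    im,d=robot.snapshot('wrist'); P=pts('wrist',d); n=sys.argv[1]
                                                      ~~~~~~~~^^^
IndexError: list index out of range
```

View pics/w2.png

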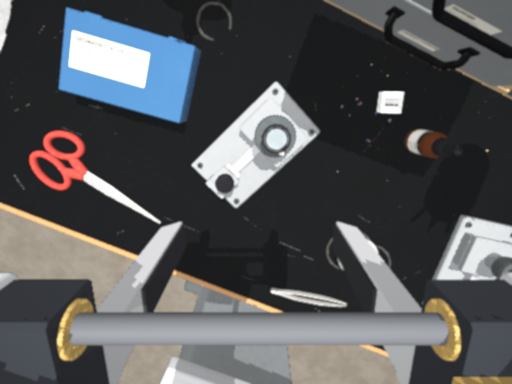

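The mount is now mid-frame, barrel at (276,138) and plunger at (224,183). The axis is at (0.601, 0.165), with the barrel top at 0.097, the ring radius at 24.9 mm and the ring top at 0.0765. The plunger is at (0.523, 0.198, 0.070), 84 mm from the axis. All of these agree with the text. Next I'll press the plunger with closed fingers.

```bash
python3 -m handwheel '[[[0,0,0],[-0.66,0.65,0],1],[[0,0,0],[0,0,-0.8],1],[[0,0,0],[0,0,-0.8],1],[[0,0,0],[0,0,-0.8],1],[[0,0,0],[0,0,-0.4],1]]';python3 -m handwheel '[[[0,0,0],[0,0,0],1],[[0,0,0],[0,0,0],1],[[0,0,0],[0,0,0],1],[[0,0,0],[0,0,0],1]]'
```

```text
time: 3.5
tool_pos: [0.5202, 0.1982, 0.1359]
ee_rot: [-3.141, 0.005, 0.424]
wrist_force: [-0.4, 1.0, 0.0]
width: 0.0575
finger_force: 0.0
time: 3.9
tool_pos: [0.5241, 0.1995, 0.1418]
ee_rot: [3.141, -0.004, 0.425]
wrist_force: [-0.6, 0.5, 0.3]
width: 0.0255
finger_force: 0.0
```

```bash
python3 -m handwheel '[[[0,0,0],[0,0,0],1],[[0,0,0],[0,0,0],1],[[0,0,0],[0,0,0],1],[[0,0,0],[0,0,0],1]]'; python3 -m handwheel '[[[0,0,0],[0,-0.02,-0.3],1],[[0,0,0],[0,0,-0.3],1],[[0,0,0],[0,0,-0.1],1],[[0,0,0],[0,0,-0.1],1],[[0,0,0],[0,0,0],1]]'
```

```text
time: 4.3
tool_pos: [0.5229, 0.1993, 0.1392]
ee_rot: [3.142, -0.0, 0.425]
wrist_force: [-0.4, -1.1, -0.3]
width: 0.0004
finger_force: 0.0
time: 4.8
tool_pos: [0.5222, 0.1981, 0.0979]
ee_rot: [-3.141, 0.002, 0.425]
wrist_force: [0.8, 0.5, -0.1]
width: 0.0004
finger_force: 0.0
```

Next, down to about 0.080 in small steps.

```bash
python3 -m handwheel '[[[0,0,0],[0,0,-0.1],1],[[0,0,0],[0,0,-0.1],1],[[0,0,0],[0,0,-0.1],1],[[0,0,0],[0,0,0],1]]'; python3 -m handwheel '[[[0,0,0],[0,0,-0.05],1],[[0,0,0],[0,0,0],1]]'
```

```text
time: 5.2
tool_pos: [0.5231, 0.1983, 0.0839]
ee_rot: [3.141, -0.0, 0.425]
wrist_force: [1.1, -0.2, -0.1]
width: 0.0001
finger_force: 0.0
time: 5.4
tool_pos: [0.523, 0.1983, 0.0816]
ee_rot: [3.141, -0.0, 0.425]
wrist_force: [0.3, 1.0, 0.5]
width: 0.0005
finger_force: 0.3
```

```bash
python3 -m handwheel '[[[0,0,0],[0,0,-0.04],1]]'; python3 -m handwheel '[[[0,0,0],[0,0,0],1]]'; python3 -m handwheel '[[[0,0,0],[0,0,-0.03],1],[[0,0,0],[0,0,0],1]]'
```

```text
time: 5.5
tool_pos: [0.523, 0.1984, 0.081]
ee_rot: [-3.142, -0.001, 0.425]
wrist_force: [-4.4, -0.2, 13.0]
width: 0.0004
finger_force: 6.7
time: 5.6
tool_pos: [0.523, 0.1984, 0.0811]
ee_rot: [3.141, -0.001, 0.425]
wrist_force: [-2.3, -0.1, 7.1]
width: 0.0005
finger_force: 3.6
time: 5.8
tool_pos: [0.523, 0.1984, 0.081]
ee_rot: [3.141, -0.001, 0.425]
wrist_force: [-4.2, -1.3, 12.4]
width: 0.0005
finger_force: 6.2
```

The force rises with the tips at 0.056, so the plunger is on its stop. Now retreat, open, and move over the ring with yaw 0.7.

```bash
python3 -m handwheel '[[[0,0,0],[0,0,0.4],1],[[0,0,0],[0,0,0.9],1],[[0,0,0],[0,0,0.9],0],[[0,0,0.087],[0,0,0.5],0],[[0,0,0.087],[0,0,0],0]]'; python3 -m handwheel '[[[0,0,0],[0.78,-0.33,0],0],[[0,0,0],[0.78,-0.33,0],0],[[0,0,0],[0,0,0],0],[[0,0,0],[0,0,0],0],[[0,0,0],[0,0,0],0]]'
python3 - <<'E'
import sys; sys.argv=['','w3']
exec(open('m.py').read().replace(".062,.08,.025",".045,.08,.02"))
l=im[60:260,160:400]; cv2.imwrite('pics/w3c.png',cv2.cvtColor(cv2.resize(l,None,fx=3,fy=3),cv2.COLOR_RGB2BGR))
E
```

```text
time: 6.3
tool_pos: [0.525, 0.1989, 0.2188]
ee_rot: [3.137, -0.009, 0.704]
wrist_force: [-0.3, -0.7, -0.1]
width: 0.0211
finger_force: 0.0
time: 6.8
tool_pos: [0.6, 0.1657, 0.213]
ee_rot: [-3.141, 0.001, 0.699]
wrist_force: [-1.0, -0.8, -0.2]
width: 0.0607
finger_force: 0.0
ring_centre 0.69 [234. 159. 284. 206.]
plunger_top 0.82 [182. 202. 205. 228.]
[0.6001 0.1659 0.2139]
barrel (925, array([0.602 , 0.1663, 0.0966]), (0.6013110280036926, 0.16582469642162323, 0.01615421660244465), array([260.3286, 190.6724]))
ring (911, array([0.6068, 0.1706, 0.076 ]), (0.6011314988136292, 0.16561320424079895, 0.025173712521791458), array([260.0307, 178.3128]))
plunger (405, array([0.5247, 0.1984, 0.0554]), (0.5232218503952026, 0.1982058733701706, 0.01212137471884489), array([191.6568, 214.1407]))
```

View pics/w3c.png

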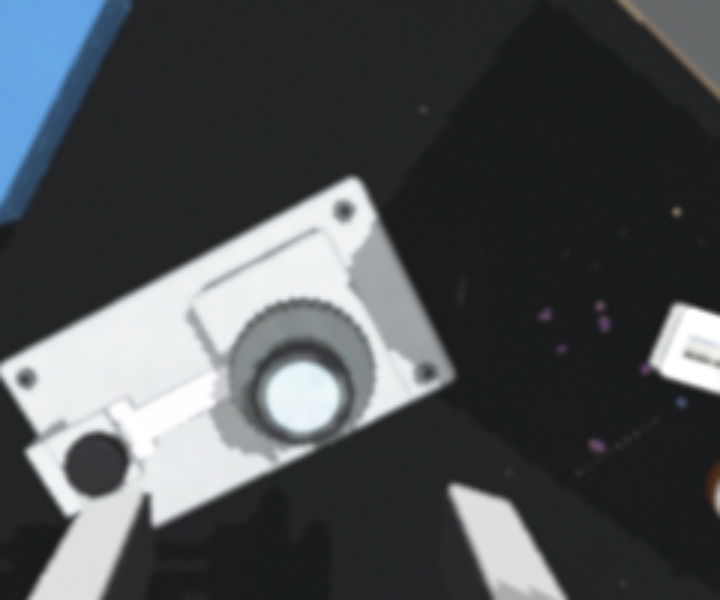

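The crop shows the plunger button at crop px (95,465), now at 0.055 (down), and the barrel at (300,395). The white dot is hidden behind the barrel. Now descend around the ring.

```bash
python3 -m handwheel '[[[0,0,0],[0.02,0,0],0],[[0,0,0],[0,0,0],0],[[0,0,0],[0,0,0],0],[[0,0,0],[0,0,-0.6],0],[[0,0,0],[0,0,-0.6],0]]'; python3 -m handwheel '[[[0,0,0],[0,0,-0.6],0],[[0,0,0],[0,0,-0.6],0],[[0,0,0],[0,0,-0.4],0],[[0,0,0],[0,0,0],0],[[0,0,0],[0,0,0],0]]'
```

```text
time: 7.45
tool_pos: [0.6028, 0.1655, 0.1542]
ee_rot: [3.139, -0.004, 0.698]
wrist_force: [0.9, 0.3, -0.7]
width: 0.0938
finger_force: 0.0
time: 7.95
tool_pos: [0.6019, 0.1653, 0.0735]
ee_rot: [3.142, 0.0, 0.698]
wrist_force: [-0.2, 0.2, -0.1]
width: 0.0941
finger_force: 0.0
```

```bash
python3 -m handwheel '[[[0,0,0],[0,0,-0.03],0.6],[[0,0,0],[0,0,0],1],[[0,0,0],[0,0,0],1],[[0,0,0],[0,0,0],1],[[0,0,0],[0,0,0],1]]'; python3 -m handwheel '[[[0,0,0],[0,0,0],1],[[0,0,0],[0,0,0],1],[[0,0,0],[0,0,0],1]]'
```

```text
time: 8.45
tool_pos: [0.6021, 0.1653, 0.0722]
ee_rot: [3.141, -0.001, 0.698]
wrist_force: [0.1, 0.0, 0.4]
width: 0.0575
finger_force: 0.0
time: 8.75
tool_pos: [0.602, 0.1652, 0.0718]
ee_rot: [3.141, -0.0, 0.698]
wrist_force: [0.6, -0.6, 0.3]
width: 0.0475
finger_force: 30.0
```

```bash
for i in 1; do python3 -m handwheel '[[[0,0,-0.05],[0,0,0],1],[[0,0,-0.05],[0,0,0],1],[[0,0,-0.05],[0,0,0],1],[[0,0,-0.05],[0,0,0],1],[[0,0,0],[0,0,0],1]]'; done; python3 -c "
from h import *
o=robot.get_obs();print(o['wrist_torque'],o['joint_torque'][5])"
```

```text
time: 9.25
tool_pos: [0.6019, 0.1653, 0.0718]
ee_rot: [3.141, -0.0, 0.384]
wrist_force: [-0.2, -0.6, 0.7]
width: 0.0473
finger_force: 30.0
[-0.04247139 -0.00917875 -0.08233319] 0.2744858153164387
```

Turning as expected.

```bash
python3 -m handwheel '[[[0,0,-0.05],[0,0,0],1],[[0,0,-0.05],[0,0,0],1],[[0,0,-0.05],[0,0,0],1],[[0,0,-0.05],[0,0,0],1],[[0,0,-0.05],[0,0,0],1]]'; python3 -c "
from h import *
o=robot.get_obs();print(o['wrist_torque'],o['joint_torque'][5])";python3 -m handwheel '[[[0,0,-0.05],[0,0,0],1],[[0,0,-0.05],[0,0,0],1],[[0,0,-0.05],[0,0,0],1]]'; python3 -c "
from h import *
o=robot.get_obs();print(o['wrist_torque'],o['joint_torque'][5])"
```

```text
time: 9.75
tool_pos: [0.6019, 0.1654, 0.0718]
ee_rot: [3.142, -0.0, -0.01]
wrist_force: [-0.0, -0.3, 0.9]
width: 0.0477
finger_force: 30.0
[0.00272435 0.05318745 0.21324145] -0.438633905723691
time: 10.05
tool_pos: [0.6019, 0.1654, 0.0718]
ee_rot: [-3.142, -0.0, -0.245]
wrist_force: [0.2, -0.5, 0.9]
width: 0.0478
finger_force: 30.0
[0.07280871 0.0367979  0.1736063 ] -0.43866698630154133
```

```bash
cat > t.py <<'E'
from h import *
o=robot.get_obs();print('TORQUE',o['wrist_torque'].round(2),round(o['joint_torque'][5],2))
E
python3 -m handwheel '[[[0,0,-0.03],[0,0,0],1]]' | grep ee; python3 t.py; python3 -m handwheel '[[[0,0,-0.03],[0,0,0],1]]'| grep ee; python3 t.py; python3 -m handwheel '[[[0,0,-0.03],[0,0,0],1]]'| grep ee; python3 t.py
```

```text
ee_rot: [-3.141, -0.0, -0.291]
TORQUE [0.06 0.02 0.2 ] -0.07
ee_rot: [-3.141, -0.0, -0.338]
TORQUE [0.03 0.   0.22] -0.18
ee_rot: [-3.141, -0.0, -0.385]
TORQUE [0.09 0.03 0.24] -0.18
```

```bash

python3 -m handwheel '[[[0,0,-0.02],[0,0,0],1]]' | grep ee; python3 t.py; python3 -m handwheel '[[[0,0,-0.02],[0,0,0],1]]'| grep ee; python3 t.py; python3 -m handwheel '[[[0,0,-0.02],[0,0,0],1]]'| grep ee; python3 t.py
```

```text
ee_rot: [-3.141, -0.0, -0.416]
TORQUE [ 0.05 -0.01  0.16] 0.0
ee_rot: [-3.141, -0.0, -0.447]
TORQUE [0.06 0.01 0.2 ] -0.05
ee_rot: [-3.141, 0.0, -0.479]
TORQUE [0.12 0.06 0.21] -0.06
```

```bash

python3 -m handwheel '[[[0,0,-0.02],[0,0,0],1]]' | grep ee; python3 t.py; python3 -m handwheel '[[[0,0,-0.02],[0,0,0],1]]'| grep ee; python3 t.py; python3 -m handwheel '[[[0,0,-0.02],[0,0,0],1],[[0,0,0],[0,0,0],1]]'| grep ee; python3 t.py
```

```text
ee_rot: [-3.141, -0.0, -0.51]
TORQUE [0.13 0.02 0.16] -0.06
ee_rot: [3.142, -0.001, -0.54]
TORQUE [-0.09 -0.4   0.92] 0.83
ee_rot: [-3.141, -0.002, -0.571]
TORQUE [-0.13 -0.52  0.92] 0.94
```

The torque jumped from 0.2 to 0.92 N m after 1.23 rad, so the ring is at its stop. Release and lift.

```bash
python3 -m handwheel '[[[0,0,0],[0,0,0],0.3],[[0,0,0],[0,0,0],0],[[0,0,0],[0,0,0],0],[[0,0,0],[0,0,0],0],[[0,0,0],[0,0,0],0]]'; python3 -m handwheel '[[[0,0,0],[0,0,0.4],0],[[0,0,0],[0,0,0.6],0],[[0,0,0],[0,0,0.8],0],[[0,0,0],[0,0,0.8],0],[[0,0,0],[0,0,0.6],0]]';  python3 -m handwheel '[[[0,0,0],[-0.8,0,0],0],[[0,0,0],[-0.8,0,0],0],[[0,0,0],[0,0,0],0],[[0,0,0],[0,0,0],0]]'
python3 - <<'E'
import sys; sys.argv=['','w4']
exec(open('m.py').read().replace(".062,.08,.025",".045,.08,.02"))
u,v=map(int,fit(P,(.595,.162),.088,.105,.03)[3]); a,b=max(v-90,0),max(u-110,0)
cv2.imwrite('pics/w4c.png',cv2.cvtColor(cv2.resize(im[a:v+110,b:u+110],None,fx=3,fy=3),cv2.COLOR_RGB2BGR))
E
```

```text
time: 11.55
tool_pos: [0.6018, 0.1653, 0.0716]
ee_rot: [3.141, 0.0, -0.574]
wrist_force: [-0.9, -0.4, 0.4]
width: 0.084
finger_force: 0.0
time: 12.05
tool_pos: [0.6023, 0.1654, 0.235]
ee_rot: [-3.139, -0.002, -0.574]
wrist_force: [0.8, -0.2, -0.4]
width: 0.0941
finger_force: 0.0
time: 12.45
tool_pos: [0.5215, 0.1654, 0.2321]
ee_rot: [-3.141, -0.001, -0.574]
wrist_force: [0.6, 0.0, -0.8]
width: 0.0941
finger_force: 0.0
ring_centre 0.78 [191.  91. 240. 140.]
plunger_top 0.81 [224. 181. 245. 203.]
[0.523  0.1652 0.2319]
barrel (969, array([0.6024, 0.1647, 0.0962]), (0.602202296257019, 0.16506625711917877, 0.016186900436878204), array([211.3849, 116.6646]))
ring (973, array([0.602 , 0.1613, 0.0757]), (0.6024500131607056, 0.16535325348377228, 0.02511981874704361), array([217.5427, 113.8787]))
plunger (360, array([0.5248, 0.1964, 0.0554]), (0.5240556597709656, 0.19725944101810455, 0.011774495244026184), array([233.9028, 190.1778]))
```

View pics/w4c.png

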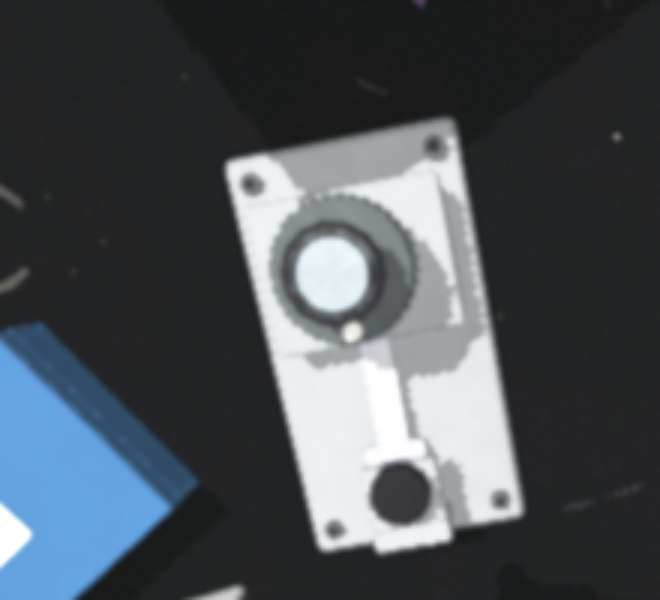

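The dot at crop px (352,331) points almost at the plunger at (400,492). I'll put a number on it.

```bash
python3 - <<'E'
from h import *
W=np.load('w4.npz'); im=W['im'].astype(int); K=robot.calibration('wrist')['mtx']; E=W['E']
u0,v0=211-110,116-90
c=im[v0+98:v0+121,u0+105:u0+130].min(-1); m=c>190
lab=cv2.connectedComponentsWithStats(m.astype(np.uint8)); print(lab[2],lab[3])
def ray(u,v,z):
    r=E[:3,:3]@[(u-K[0,2])/K[0,0],(v-K[1,2])/K[1,1],1]; return E[:3,3]+r*(z-E[2,3])/r[2]
p=ray(u0+352/3-.33,v0+331/3-.33,.0765); ax=np.array([.6023,.1652]); pl=np.array([.5240,.1973])
d=p[:2]-ax; e=pl-ax; print(p,np.hypot(*d),np.arctan2(d[1],d[0])-np.arctan2(e[1],e[0]))
E
```

```text
[[  0   0  25  23 412]
 [  0   0  15   5  65]
 [ 10  10   5   6  24]
 [  0  15   5   4  13]
 [ 13  16  12   7  61]] [[12.09951456 10.94417476]
 [ 6.33846154  1.76923077]
 [11.875      12.33333333]
 [ 1.46153846 16.76923077]
 [19.6557377  19.45901639]]
[0.58427758 0.17308878 0.0765    ] 0.01967334402586367 -0.02353081297430082
```

The dot lies within 0.024 rad of the plunger direction, so the ring is tight and the barrel is near zero. The plunger is down, and the gripper is clear.

```bash
python3 -c "
from bench import robot
print(robot.close_job())"
```

```text
the job is handed in; nothing more can be done
None
```

The job is handed in: the larger mount's plunger is down on its stop, its lock ring is tight with the dot within 0.024 rad of the plunger, its barrel is near zero, and the smaller mount was not touched; the hand-in call returned no verdict.

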